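# Snap the cap onto the open oil bottle and hold it down on its seal

## Robot

A 7-joint arm with a two-finger parallel gripper is mounted at the origin on a cart in front of the work surface, level with it; the furniture and walls round the work are solid. World frame = base frame: x ahead of the robot, y to its left, z up, the work surface at z = 0. Lengths are in mm, angles in rad, forces in N, time in s.
With the tool pointing down it reaches from about 400 to 900 mm from the base axis. Payload 5.5 kg.
Tool frame: the origin (TCP) lies midway between the tips of the shut fingers; the grasp point (between the pads) lies robot.hold_point_z behind it (robot.hold_point_z is the distance from the TCP to the grasp point, in mm); z points along the fingers, y is the line along which they close (so a half turn about z gives the same grasp; the last joint's range is limited). The gripper opens to 85 mm and grips with 20 to 120 N. Pads are 22 mm wide; open, the fingers measure 114 mm over their backs; the gripper's body (76 mm by 85 mm) begins 54 mm behind the grasp point. The pads swing forward as they close: fully open they stand 13 mm farther back than shut.
Start: joints at [-1.008, 0.501, -0.427, 1.55, 0.221, 1.138, -0.21], TCP at [191.926, 621.019, 231.31] pointing down, gripper open.
Joint ranges: [-2.88, 2.88], [-0.31, 2.03], [-1.54, 1.56], [0.2, 2.42], [-1.41, 4.55], [0.19, 2.02], [-2.57, 2.57]. Speed limits (rad/s): [2.57, 2.57, 3.14, 3.14, 3.14, 3.14, 3.14].

## Interface

Orientations are given as [roll, pitch, yaw] about the fixed x, y, z axes, in that order (R = Rz(yaw) Ry(pitch) Rx(roll)).
In Python, from rig import robot, snapshot gives the robot as it stands.
- The arm moves only by the tool drive_tool, never from a script. Its argument "rows" is a list that holds one entry, the list of rows, each a list of 7 numbers: the finger opening in cm, from 0 to 8.54, then the shift along the tool's x, y, z in cm, then the turn, a rotation vector about the tool's x, y, z in degrees. A call has 1 to 8 rows; each row shifts and turns the commanded pose from where the row before left it, along the tool's axes as they then stand; what a row does not reach is not made up. A row lasts 1/10 s, in which the tool goes at most 50 mm and 8.59 degrees, less where a joint would pass 70% of its speed; a pose out of reach is approached as far as the arm can. A call with a gripper value outside its range is refused whole. The fingers move at their own pace and stop on an object; the grip force is fixed at half the most. Time passes only in rows, so rows that do not move let the fingers close. It gives the time, the measured TCP pose, the force, the opening and the grip force at its end, in the units of the state.
- robot.get_state(): the state, without advancing time (a new reading comes with each control period).
- snapshot(name): name is "scene" or "top" or "wrist"; returns a dict with "image" (384x512x3 uint8, red, green, blue), "range_z" (384x512 float32, mm along the optical axis (not along the pixel's ray), 0 where there is no reading), "fx", "fy", "cx", "cy" (pixels), "world_to_cam" (4x4, takes a point from world to camera coordinates). Camera axes: x right, y down, z forward; pixel columns grow to the right and rows downward; lengths in mm; the calibration is good to about 2 mm. A picture is of the moment at which its call begins.
- robot.sign_off(): hands the job in; it is judged then, once.
The state is a dict: "time_s": time; "joint_pos": joint angles; "qd": joint speeds; "effort": joint torques, N m; "ee_pos": TCP position; "tool_rot": TCP orientation; "force": force on the tool from outside, world axes, zero at the start; "torque": the same for the moment, N m; "width": opening from 0.0 (shut) to 1.0 (fully open); "grasp_force": force on a finger pad.
Only numpy, scipy, OpenCV 4.12 (cv2) and the standard library are available. Lean on these libraries where they do the work, as an engineer would, in place of code of your own. Each camera call takes 0.05 s, during which the arm holds its last target. There are 200 camera calls.

## Task

One of the two blue oil bottles on the worktop stands open: pick up the loose wooden cap, set it upright over that bottle's steel neck and press it straight down until it clicks past the bumps on the neck. Keep pressing gently after the click, so that the rubber seal under the cap is squeezed, and finish like that: still gripping the cap and pressing it down, not letting go. Leave the capped bottle, the salt shaker, the tin and the kitchen timer where they are, and keep the open bottle standing.

Things in the scene. Friction and masses are not known exactly. Their poses are not given: they have to be found in the camera images.
- cap_mid (a point): Centre (half-way up, on the axis) of the loose wooden cap, which stands mouth down on the worktop: round, 50 mm tall, 33 mm wide (34 mm over the steel bands round its foot, 4 mm high, and near its top), 50 g; z up along its axis. Grip it round the outside at about mid-height.
- cap_mouth (a point): Centre of the cap's lower edge (the mouth plane), 25 mm below cap_mid along the cap's axis; z up through the cap. Inside, a bore 26 mm wide and 33 mm deep, narrowed at the mouth by a lip 4 mm high with an opening 20.6 mm wide.
- open_bottle: The open oil bottle, loose, about 0.95 kg, upright: blue stoneware body 68 mm wide, straight to 78 mm height, shoulder sloping in to 112 mm, then a bare steel neck. Round the neck, below the bumps, lies a black rubber seal 32 mm wide, its top at 128.5 mm. Origin: centre of the underside; z up along the axis.
- spout_tip (a point): Centre of the tip of the open bottle's neck, 152 mm above its underside, on the axis; z up. The neck is 17 mm wide; its last 6 mm taper to 10 mm at this tip.
- bumps (a point): Point on the open bottle's axis, 15.5 mm below spout_tip, amid four round sprung steel bumps that stand 4 mm out of the neck. The cap's mouth meets them 12 mm below the tip; pushing the lip over them takes about 8 N, then the force drops and the cap clicks home, its mouth on the seal 23.5 mm below the tip. Pulling it off takes about as much.
- seal (a joint): How far the rubber seal of the open bottle is pressed down, m: 0 free, 0.005 fully squeezed (a stop). It acts as a spring of 2.5 N per mm and moves straight down the bottle's axis, pushed by the cap's mouth; clicked on but not pressed it reads under 0.001.
- capped_bottle: The other oil bottle, the same but with such a cap already on (178 mm tall in all), loose, 0.98 kg. Origin: centre of the underside. Bystander.
- salt: Salt shaker, glass with a domed grey top, 44 mm wide, 90 mm tall. Origin: centre of the underside. Bystander.
- tin: Small food tin, 75 mm wide, 58 mm tall. Origin: centre of the underside. Bystander.
- timer: Kitchen timer, 65 mm wide, 48 mm tall, round. Origin: centre of the underside. Bystander.
Not all that is in view belongs to the job. What is shaped like the open_bottle but yellow is not meant.

How it is judged (in metres and radians):
On the way, in this order (a step that is already met when the one before it is completed fails the run):
1. the cap is picked up in the fingers, clear of the worktop (height (world z) of cap_mid above 0.07 m and contact force between the fingers and cap above 1 N), for 0.1 s.
2. the held cap is over the neck of the open bottle, its mouth round the neck and not yet past the bumps (z of cap_mouth in the frame of open_bottle between 0.1365 and 0.15 m and horizontal distance between cap_mouth and spout_tip below 0.006 m and contact force between the fingers and cap above 1 N), for 0.03 s.
3. the cap has clicked home and goes on being pressed: the seal is squeezed by 1.5 mm or more for half a second (z of cap_mouth in the frame of open_bottle below 0.1285 m and horizontal distance between cap_mouth and spout_tip below 0.005 m and value of joint seal above 0.0015 m), for 0.5 s.
At the end, for the whole second after the job is handed in: Cap past the bumps (mouth at most 128.5 mm above the bottle's underside, within 5 mm and 0.12 rad of its axis), still gripped, seal squeezed over 1.5 mm; bottle upright (0.08 rad) on the worktop; capped bottle, salt, tin and timer within 30 mm of their starts (all of step 3 and angle between the z axis of cap_mouth and the z axis of open_bottle, either way round below 0.12 rad and contact force between the fingers and cap above 2 N and distance between the grasp point and cap_mid below 0.032 m and angle between open_bottle's own z axis and vertical below 0.08 rad and height (world z) of open_bottle below 0.006 m and distance of each of capped_bottle, salt, tin, timer from where it was at the start of the episode below 0.03 m); the arm keeps its last pose, push and grip.
It fails at once if the cap is forced onto the bottle with more than 60 N (contact force between cap and open_bottle above 60 N).
It fails at once if the open bottle is tipped by more than 0.35 rad (angle between open_bottle's own z axis and vertical above 0.35 rad).
It fails at once if the capped bottle is tipped by more than 0.35 rad (angle between capped_bottle's own z axis and vertical above 0.35 rad).
It also fails if it takes over 42 s, if anything falls off the work surface, if the arm or the gripper's body presses on something with over 40 N, if the wrist force passes 120 N, or if a joint passes its speed limit or range.

## Working session

There is one attempt and no reset: what is moved stays moved. The work goes in short steps, Python scripts to look and compute and a tool call to move; the robot and the scene stay as the last step left them, time stands still between calls to the robot, and variables do not carry over. Pictures are saved under pics/ and viewed, at most 10 in all, crops included, and the job is handed in when it is done.

Besides the shell and the picture viewer there is one more tool, called after "Request:" as name([rows], argument=value, ...), one row to a line, values as JSON. drive_tool: Moves the arm, as the interface text tells. Its arguments: {"type":"object","properties":{"rows":{"type":"array","items":{"type":"array","items":{"type":"array","items":{"type":"number"}}}}},"required":["rows"]}

```bash
mkdir -p pics; ls
python3 - <<'E'
from rig import robot, snapshot
import cv2, numpy as np, pickle
print(robot.get_state(), robot.hold_point_z)
a={n:snapshot(n) for n in("scene","top","wrist")}
pickle.dump(a,open('s0.pkl','wb'))
im=np.vstack([np.hstack([a['scene']['image'],a['top']['image']])])
cv2.imwrite('pics/a.png',cv2.resize(im[:,:,::-1],(800,300)))
cv2.imwrite('pics/top.png',cv2.resize(a['top']['image'][:,:,::-1],(800,600)))
cv2.imwrite('pics/scene.png',cv2.resize(a['scene']['image'][:,:,::-1],(800,600)))
for n in a: print(n,a[n]['fx'],a[n]['cx'],a[n]['cy'],a[n]['world_to_cam'].round(3).tolist())
E
```

```text
pics
{'time_s': 0.0, 'joint_pos': array([-1.00779258,  0.50183602, -0.42676191,  1.55145831,  0.22075726,
        1.13829957, -0.21032347]), 'qd': array([ 0.0001168 ,  0.00055698,  0.00046108, -0.00126911,  0.00097169,
       -0.00059755, -0.00051693]), 'effort': array([-1.33935091e-04, -5.69520950e+01, -5.81609040e+00, -2.80930316e+01,
        1.05821065e-02,  1.20729074e-02, -2.10821355e-06]), 'ee_pos': array([191.80647469, 620.32289332, 230.26071234]), 'tool_rot': array([-3.13963747e+00, -8.64461502e-05,  2.84177822e+00]), 'force': array([ 0.37224392, -0.41092196, -0.27999774]), 'torque': array([-0.03446539,  0.01142175,  0.04877641]), 'grasp_force': 0.0, 'width': 1.0017381727323025} 18.700000000000003
scene 357.1031611971464 264.4716403459835 192.06914406883715 [[0.905, -0.425, -0.004, -545.211], [-0.18, -0.376, -0.909, 145.937], [0.385, 0.824, -0.417, 768.535], [0.0, 0.0, 0.0, 1.0]]
top 370.8808186967161 253.34350948145968 191.99435207716954 [[0.011, -1.0, -0.001, -101.8], [-0.996, -0.011, -0.087, 548.869], [0.087, 0.002, -0.996, 988.938], [0.0, 0.0, 0.0, 1.0]]
wrist 331.464587672492 248.85648780120346 197.87015168988515 [[0.296, 0.955, -0.0, -649.963], [0.912, -0.283, 0.298, -39.433], [0.285, -0.089, -0.955, 379.665], [0.0, 0.0, 0.0, 1.0]]
```

View pics/top.png

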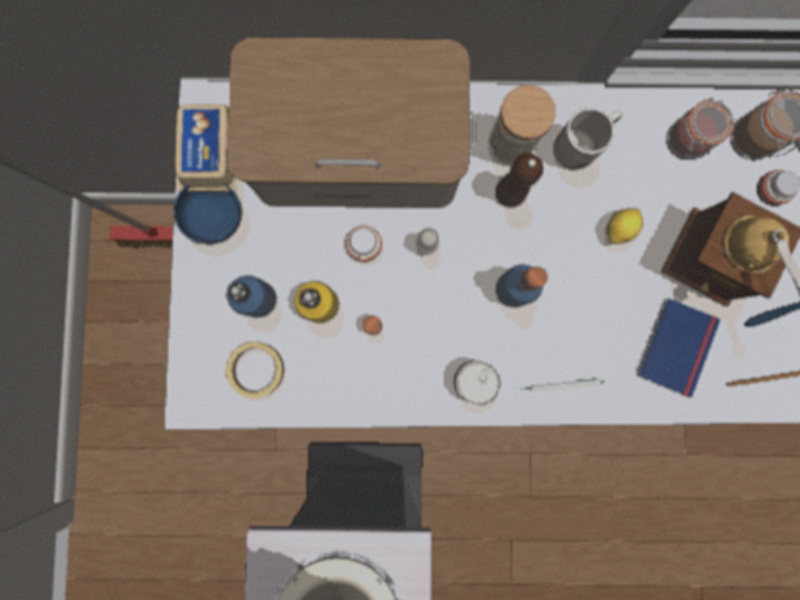

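View pics/scene.png

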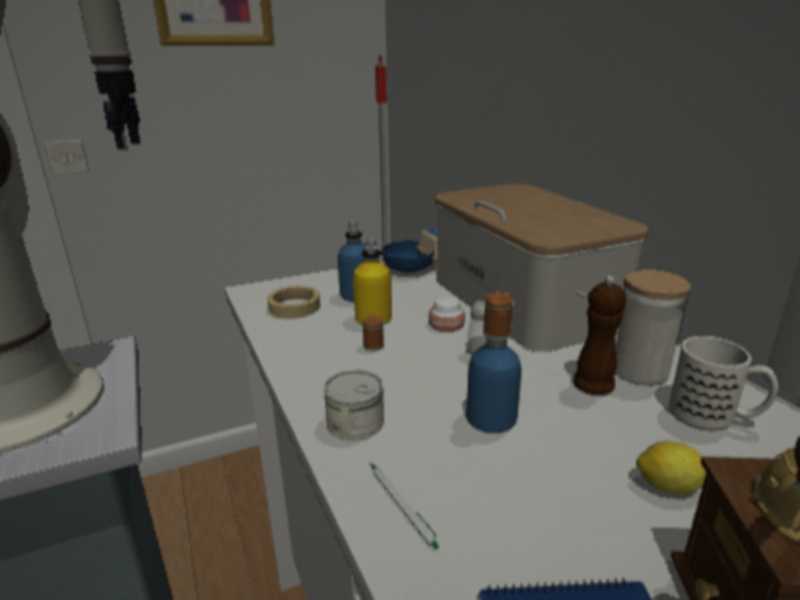

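The top view shows the loose cap at about (372,325), the open blue bottle at (245,295) with its neck tip near (239,290), and the yellow one at (316,300), in 800x600 pixels. In the scene view the open blue bottle's tip is at (352,226) and the cap at (373,333).

```bash
cat > h.py <<'E'
import numpy as np, cv2
def cast(s,u,v,z):
    T=s['world_to_cam'];R=T[:3,:3];c=-R.T@T[:3,3]
    d=R.T@np.array([(u-s['cx'])/s['fx'],(v-s['cy'])/s['fy'],1]);return c+d*(z-c[2])/d[2]
def proj(s,p):
    q=s['world_to_cam']@np.append(p,1);return np.array([s['cx']+s['fx']*q[0]/q[2],s['cy']+s['fy']*q[1]/q[2]])
def blobs(s,lo,hi,amin=40):
    m=cv2.inRange(cv2.cvtColor(s['image'],cv2.COLOR_RGB2HSV),lo,hi)
    n,l,st,c=cv2.connectedComponentsWithStats(m)
    return [(st[i].tolist(),c[i].round(1).tolist()) for i in range(1,n) if st[i][4]>=amin]
E
python3 - <<'E'
from h import *
import pickle
a=pickle.load(open('s0.pkl','rb'));t=a['top'];s=a['scene']
for n,x in(('top',t),('scene',s)):
    print(n,'orange',[b for b in blobs(x,(3,110,60),(14,255,255))if b[0][4]<1500])
    print(n,'blue',blobs(x,(98,90,30),(115,255,255),150))
for z in(25,50): print(z,cast(t,238,208,z))
print('tip top',cast(t,152.5,185.5,152),'scene',cast(s,225.3,144.5,152))
c1=cv2.resize(t['image'][165:235,135:265],(780,420),interpolation=3)
cv2.imwrite('pics/c1.png',c1[:,:,::-1])
c2=cv2.resize(s['image'][130:240,205:275],None,fx=5,fy=5,interpolation=3)
cv2.imwrite('pics/c2.png',c2[:,:,::-1])
cc=np.zeros((550,800,3),np.uint8);c=cv2.resize(c1[:,:480],(440,385));cc[:385,:440]=c;cc[:,450:]=c2
cv2.imwrite('pics/c.png',cc[:,:,::-1])
E
```

```text
top orange [([489, 69, 17, 21, 58], [494.0, 81.2]), ([333, 100, 13, 13, 70], [339.0, 106.2]), ([487, 112, 12, 19, 46], [490.8, 122.6]), ([447, 124, 65, 65, 1092], [474.9, 157.1]), ([337, 172, 13, 12, 111], [343.0, 177.1]), ([233, 203, 10, 10, 84], [237.6, 207.5]), ([378, 375, 17, 9, 62], [384.5, 378.8]), ([407, 375, 17, 9, 54], [415.1, 379.9]), ([440, 376, 37, 8, 130], [458.6, 380.3]), ([486, 376, 14, 8, 45], [492.3, 379.5])]
top blue [([116, 70, 24, 40, 619], [127.4, 90.1]), ([112, 123, 42, 32, 989], [133.6, 137.2]), ([147, 178, 21, 22, 176], [160.2, 188.8]), ([410, 192, 45, 59, 1514], [432.0, 221.0])]
scene orange [([311, 187, 17, 10, 128], [319.2, 191.6]), ([313, 199, 15, 16, 200], [320.0, 206.4]), ([275, 200, 22, 6, 45], [285.2, 203.5]), ([233, 203, 11, 6, 59], [238.2, 205.6]), ([277, 207, 19, 5, 40], [286.1, 209.4]), ([234, 210, 10, 13, 100], [238.4, 216.2]), ([451, 293, 41, 44, 822], [472.0, 308.3]), ([487, 342, 16, 19, 181], [494.7, 350.6])]
scene blue [([217, 155, 16, 37, 371], [223.2, 170.1]), ([244, 154, 32, 20, 421], [258.9, 163.7]), ([299, 221, 34, 55, 1588], [315.4, 248.5]), ([307, 373, 109, 11, 934], [365.6, 379.0])]
25 [505.7616574  -54.35958267  25.        ]
50 [504.68112293 -55.44349892  50.        ]
tip top [551.67500976 145.12176212 152.        ] scene [537.40399318 121.44199634 152.        ]
```

View pics/c.png

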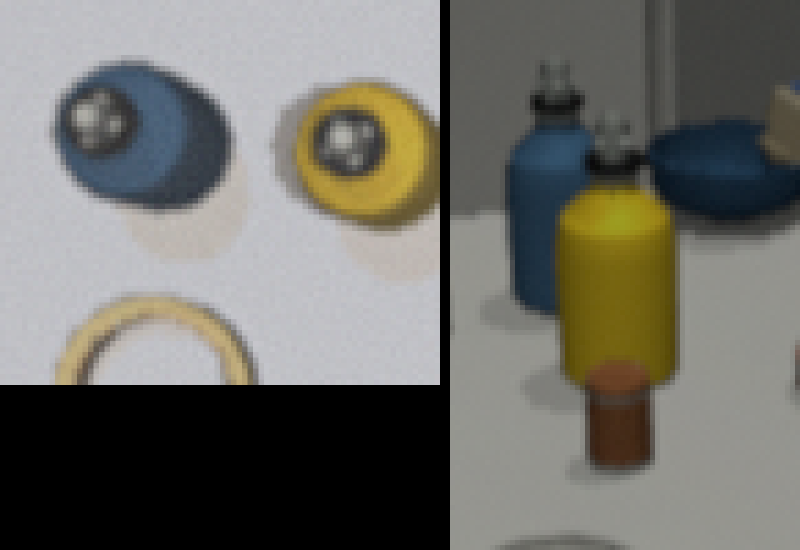

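The crop shows the open neck's seal disc at about (100,122), i.e. top image pixel (153.2,187.2). In the scene image its tip is at about (226,143). The cap is round and upright.

Run:
```python
from h import *
import pickle
a=pickle.load(open('s0.pkl','rb'));t=a['top'];s=a['scene']
P=lambda x:np.diag([1,1,1])@np.array([[x['fx'],0,x['cx']],[0,x['fy'],x['cy']],[0,0,1]])@x['world_to_cam'][:3]
print('seal top',cast(t,153.2,187.2,128),'scene seal',cast(s,226.3,150.8,126))
print('yellow seal',cast(t,135+348/5.5,165+143/5.5,128), 'yellow body',cast(t,135+362/5.5,165+153/5.5,78))
print('blue body', cast(t,135+125/5.5,165+128/5.5,78))
print('cap top', cast(t,237.6,207.5,50),'scene',cast(s,205+120/5*0+ (618-450)/5,130+378/5,50))
for n,u,v,z in(('tin',477/1.5625,382/1.5625,58),('capped',536/1.5625,278/1.5625,178),('salt',428/1.5625,238/1.5625,90),('timer',364/1.5625,241/1.5625,48),('box corner',469/1.5625,180/1.5625,200)):print(n,cast(t,u,v,z).round())
```

```text
seal top [549.94313072 149.884836   128.        ] scene seal [546.43781257 142.14751631 126.        ]
yellow seal [541.8405266   39.11393514 128.        ] yellow body [541.60050505  40.0021608   78.        ]
blue body [552.13672139 151.77479018  78.        ]
cap top [505.99397018 -54.36355642  50.        ] scene [501.75321534 -63.18901279  50.        ]
tin [ 411. -232.   58.]
capped [ 572. -304.  178.]
salt [ 647. -148.   90.]
timer [649. -40.  48.]
box corner [ 713. -201.  200.]
```

Request:
drive_tool([
  [[8.5,0,0,-5,0,0,0],[8.5,0,0,0,0,0,0]],
])

```text
time_s: 0.35
ee_pos: [192.3, 624.2, 287.3]
tool_rot: [3.132, -0.0, 2.842]
force: [-0.1, 0.7, 0.8]
width: 0.993
grasp_force: 0.0
```

Request:
drive_tool([
  [[8.5,-3.1,-3.5,0,0,0,0],[8.5,-3.1,-3.5,0,0,0,0],[8.5,-3.1,-3.5,0,0,0,0],[8.5,-3.1,-3.5,0,0,0,0],[8.5,-3.1,-3.5,0,0,0,0],[8.5,-3.1,-3.5,0,0,0,0],[8.5,-3.1,-3.5,0,0,0,0],[8.5,-3.1,-3.5,0,0,0,0]],
])

```text
time_s: 1.15
ee_pos: [346.8, 278.6, 281.6]
tool_rot: [3.141, 0.001, 2.842]
force: [1.0, 0.4, -0.4]
width: 0.997
grasp_force: 0.0
```

Request:
drive_tool([
  [[8.5,-4.1,-2.1,0,0,0,0],[8.5,-4.1,-2.1,0,0,0,0],[8.5,-4.1,-2.1,0,0,0,0],[8.5,-4.1,-2.1,0,0,0,0],[8.5,0,0,0,0,0,0],[8.5,0,0,0,0,0,0]],
])

```text
time_s: 1.75
ee_pos: [478.5, 150.7, 281.1]
tool_rot: [3.142, -0.0, 2.839]
force: [-0.3, 0.6, 0.3]
width: 0.997
grasp_force: 0.0
```

Run:
```python
from rig import robot, snapshot
from h import *
import pickle
w=snapshot('wrist');pickle.dump(w,open('w1.pkl','wb'));print(robot.get_state()['ee_pos'])
print(proj(w,[550,148,152]),proj(w,[505,-55,50]))
cv2.imwrite('pics/w1.png',cv2.resize(w['image'],(800,600),interpolation=3)[:,:,::-1])
```

```text
[477.66442827 151.99873552 281.08529108]
[268.48362183 259.40444812] [ 94.08245638 232.95759527]
```

View pics/w1.png

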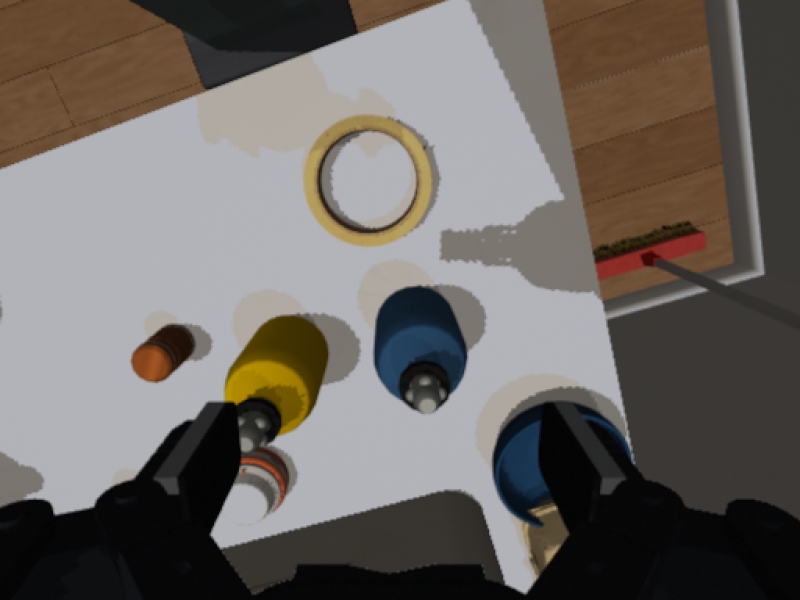

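The wrist view shows the open neck's tip at (427,405) and the cap's top at (153,362), in 800x600 pixels. The jaws are clear above everything.

Run:
```python
from h import *
import pickle
w=pickle.load(open('w1.pkl','rb'))
print('tip',cast(w,427/1.5625,405/1.5625,152),'cap',cast(w,153/1.5625,362/1.5625,50),'yellow',cast(w,252/1.5625,435/1.5625,152))
x0,y0=250,225
a=cv2.resize(w['image'][y0:y0+50,x0:x0+50],(500,500),interpolation=3)
b=cv2.resize(w['image'][205:255,75:125],(500,500),interpolation=3)
cv2.imwrite('pics/w1c.png',cv2.resize(np.hstack([a,b]),(800,400))[:,:,::-1])
```

```text
tip [551.11485017 152.2429633  152.        ] cap [504.86026811 -49.79921604  50.        ] yellow [538.94865936  47.14289563 152.        ]
```

View pics/w1c.png

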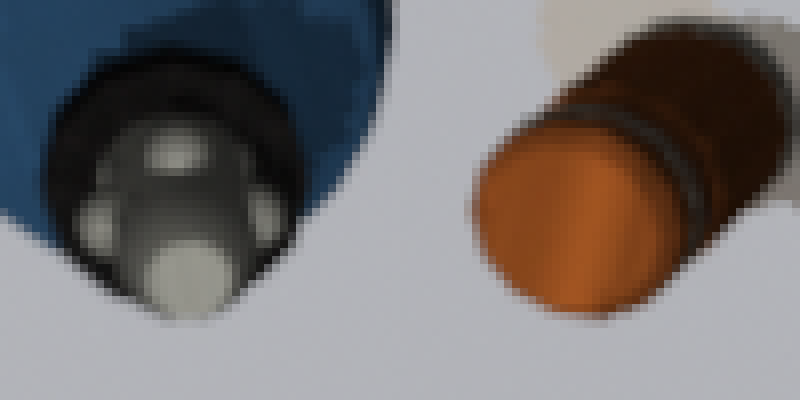

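The crop gives the tip centre at wrist pixel (273.5,259.2) and the cap's top disc at (97.5,231.6). That puts the tip at about (551,152) and the cap at about (505,-50).

Request:
drive_tool([
  [[8.5,-1.7,-3.7,0,0,0,0],[8.5,-1.7,-3.7,0,0,0,0],[8.5,-1.7,-3.7,1,0,0,0],[8.5,-1.7,-3.7,3,0,0,0],[7,-1.7,-3.7,4,0,0,0],[7,0,0,0,0,0,0],[7,0,0,0,0,0,0],[7,0,0,0,0,0,0]],
])

```text
time_s: 2.6
ee_pos: [504.4, -42.3, 207.4]
tool_rot: [3.14, 0.001, 2.845]
force: [0.7, -0.4, -0.5]
width: 0.818
grasp_force: 0.0
```

Run:
```python
from rig import robot, snapshot
from h import *
import pickle
w=snapshot('wrist');pickle.dump(w,open('w2.pkl','wb'));s=robot.get_state();print(s['ee_pos'],s['tool_rot'])
print(proj(w,[505,-50,50]))
print(blobs(w,(3,110,60),(14,255,255)))
cv2.imwrite('pics/w2.png',cv2.resize(w['image'],(800,600),interpolation=3)[:,:,::-1])
```

```text
[504.64457517 -42.37560793 207.64191973] [3.14022550e+00 1.54150277e-03 2.84552426e+00]
[240.04631117 181.24458529]
[([0, 0, 161, 62, 5006], [53.8, 20.3]), ([221, 166, 34, 33, 865], [236.9, 182.2]), ([264, 266, 56, 38, 409], [288.6, 276.4])]
```

View pics/w2.png

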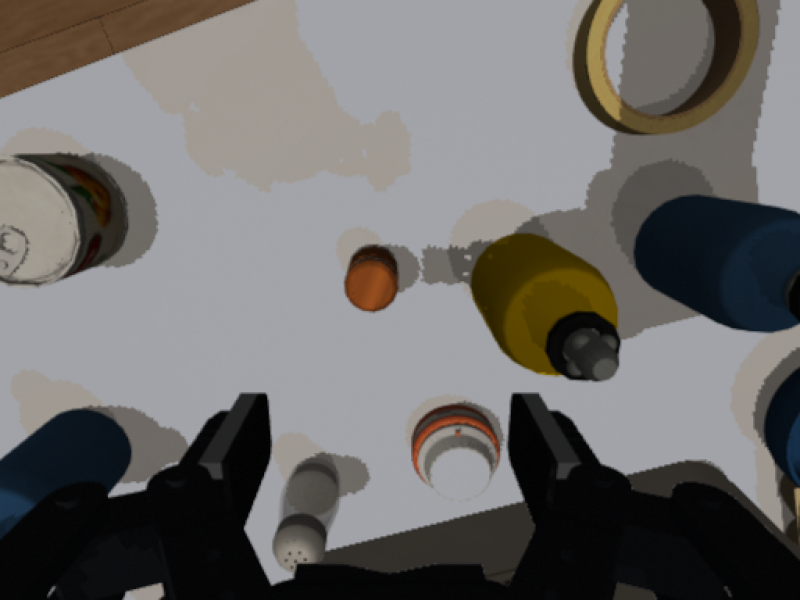

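The wrist view shows the cap's top disc centred at (371,286) of 800x600, between the finger lines. The yellow bottle is to its right.

Run:
```python
from h import *
import pickle
from scipy.spatial.transform import Rotation as R
w=pickle.load(open('w2.pkl','rb'))
c=cast(w,237.4,182.8,50);print(c,'yellow tip',cast(w,603/1.5625,363/1.5625,152))
p=np.array([504.64,-42.38,207.64]);Rt=R.from_euler('xyz',[3.1402,.0015,2.8455])
print(Rt.inv().apply(np.array([c[0],c[1],11])-p))
```

```text
[505.70637291 -52.82382     50.        ] yellow tip [541.02417497  40.54891306 152.        ]
[ -3.77235542  -9.95204397 196.63221069]
```

Request:
drive_tool([
  [[6,-0.4,-1,2,0,0,0],[6,0,0,3,0,0,0],[6,0,0,3,0,0,0],[6,0,0,3,0,0,0],[6,0,0,3,0,0,0],[6,0,0,1,0,0,0],[6,0,0,0,0,0,0],[6,0,0,0,0,0,0]],
])

```text
time_s: 3.45
ee_pos: [506.0, -54.9, 57.9]
tool_rot: [3.141, 0.002, 2.843]
force: [-0.5, 0.2, -0.2]
width: 0.701
grasp_force: 0.0
```

Run:
```python
from rig import robot, snapshot
from h import *
import pickle
w=snapshot('wrist');s=robot.get_state();print(s['ee_pos'],s['tool_rot'],s['width'],s['force'])
print(proj(w,[505.7,-52.8,50]));print(blobs(w,(3,110,60),(14,255,255)))
cv2.imwrite('pics/w3.png',cv2.resize(w['image'],(640,480),interpolation=3)[:,:,::-1])
```

```text
[506.32639112 -55.10842598  58.21811425] [3.14068894e+00 2.70382537e-03 2.84260440e+00] 0.7041226762682399 [ 0.34456358 -0.2415449   1.09576213]
[251.21387319 248.67867841]
[([231, 208, 24, 8, 50], [242.0, 210.5]), ([223, 220, 58, 56, 1841], [251.2, 252.5])]
```

View pics/w3.png

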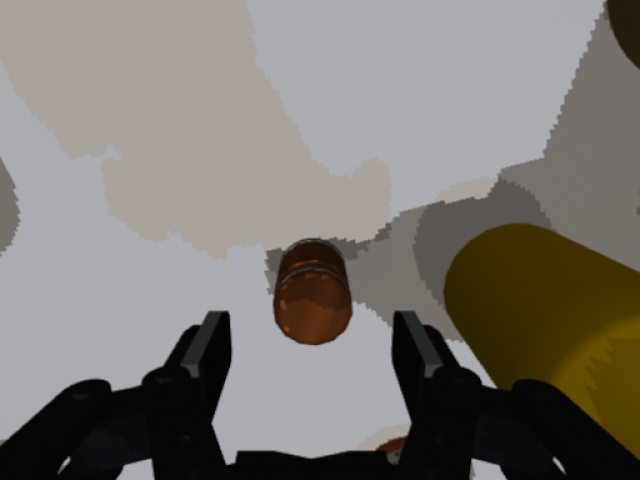

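The cap stands between the fingers with its top disc centred at (313,307) of 640x480, and no finger overlaps it. I'll go down and close.

Request:
drive_tool([
  [[6,0.1,0.2,2,0,0,0],[6,0,0,2,0,0,0],[6,0,0,0.7,0,0,0],[6,0,0,0,0,0,0],[0,0,0,0,0,0,0],[0,0,0,0,0,0,0],[0,0,0,0,0,0,0],[0,0,0,0,0,0,0]],
])

```text
time_s: 4.3
ee_pos: [505.6, -53.4, 11.0]
tool_rot: [3.141, 0.002, 2.842]
force: [-0.7, -0.6, 6.6]
width: 0.374
grasp_force: 59.3
```

Request:
drive_tool([
  [[0,0,0,0,0,0,0],[0,0,0,0,0,0,0],[0,0,0,0,0,0,0]],
])

```text
time_s: 4.6
ee_pos: [505.5, -53.5, 11.0]
tool_rot: [3.141, 0.002, 2.842]
force: [-1.1, 0.4, 6.5]
width: 0.374
grasp_force: 59.3
```

Request:
drive_tool([
  [[0,0,0,-2,0,0,0],[0,0,0,-4,0,0,0],[0,0,0,-4,0,0,0],[0,0,0,-4,0,0,0],[0,0,0,-4,0,0,0],[0,0,0,-4,0,0,0],[0,0,0,-3,0,0,0],[0,0,0,0,0,0,0]],
])

```text
time_s: 5.4
ee_pos: [507.5, -53.6, 265.2]
tool_rot: [3.139, 0.01, 2.842]
force: [0.3, 0.3, -0.3]
width: 0.371
grasp_force: 59.6
```

Request:
drive_tool([
  [[0,1.5,3,0,0,0,0],[0,1.9,3.7,0,0,0,0],[0,1.9,3.7,0,0,0,0],[0,1.9,3.7,0,0,0,0],[0,1.9,3.7,0,0,0,0],[0,0.3,0.7,0,0,0,0],[0,0,0,0,0,0,0],[0,0,0,0,0,0,0]],
])

```text
time_s: 6.2
ee_pos: [469.2, 149.8, 259.2]
tool_rot: [-3.14, -0.0, 2.841]
force: [0.5, 0.3, -0.5]
width: 0.374
grasp_force: 59.6
```

Run:
```python
from rig import robot, snapshot
from h import *
import pickle
a={n:snapshot(n) for n in('wrist','scene')};pickle.dump(a,open('w4.pkl','wb'));w=a['wrist'];s=robot.get_state();print(s['ee_pos'],s['tool_rot'],s['width'],s['force'],s['grasp_force'])
print(proj(w,[551,151,152]),'yellow',proj(w,[541,40.5,152]), 'captop',proj(w,s['ee_pos']+[0,0,39]), 'scene mouth',proj(a['scene'],s['ee_pos']-[0,0,11]))
i=cv2.resize(w['image'],(512,384));j=cv2.resize(a['scene']['image'][60:180,160:260],None,fx=3.2,fy=3.2,interpolation=3)[:384]
o=np.zeros((384,512+320,3),np.uint8);o[:,:512]=i;o[:j.shape[0],512:]=j
cv2.imwrite('pics/w4.png',cv2.resize(o[:,:,::-1],(800,369)))
```

```text
[469.5685459  149.16475119 259.35232087] [-3.14075124e+00 -4.45547448e-05  2.83882724e+00] 0.37283360297886364 [-0.22096136 -0.53095877 -0.54608783] 59.61947891686577
[277.66375018 280.55610981] yellow [153.74064764 303.86124505] captop [245.67405996 309.08063838] scene mouth [196.41892802 110.75067429]
```

View pics/w4.png

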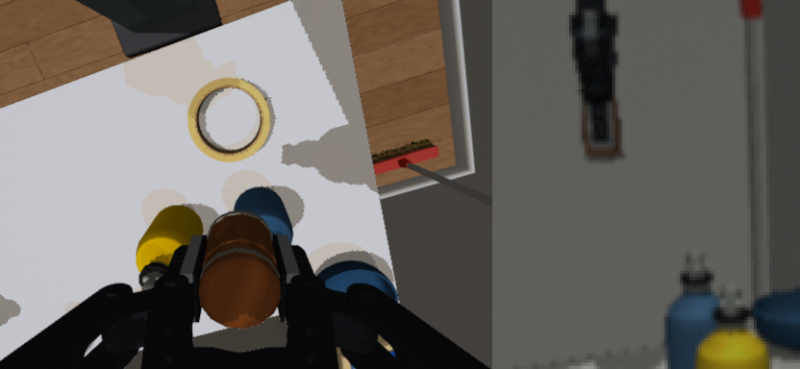

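The wrist view shows the cap upright in the fingers and hiding the tip. In the scene crop the cap is held straight. I'll move forward so the tip appears above the cap's foot in the wrist image.

Request:
drive_tool([
  [[0,-1.8,0.6,0,0,0,0],[0,-1.8,0.6,0,0,0,0],[0,-1.8,0.6,0,0,0,0],[0,0,0,0,0,0,0],[0,0,0,0,0,0,0]],
])

```text
time_s: 6.8
ee_pos: [526.0, 151.0, 259.1]
tool_rot: [-3.141, -0.001, 2.839]
force: [-0.2, 0.3, -0.6]
width: 0.373
grasp_force: 59.6
```

Run:
```python
from rig import robot, snapshot
from h import *
import pickle
a={n:snapshot(n) for n in('wrist','scene')};pickle.dump(a,open('w5.pkl','wb'));w=a['wrist'];s=robot.get_state();print(s['ee_pos'],s['tool_rot'])
p=proj(w,[551,151,152]);print(p,'foot',proj(w,s['ee_pos']-[0,0,11]))
x0,y0=int(p[0])-40,int(p[1])-40;print(x0,y0)
i=cv2.resize(w['image'][y0:y0+80,x0:x0+80],(480,480),interpolation=3);j=cv2.resize(a['scene']['image'][90:170,195:245],(300,480),interpolation=3)
cv2.imwrite('pics/w5.png',np.hstack([i,j])[:,:,::-1])
```

```text
[525.32648486 151.73313735 259.33531113] [-3.14096561e+00 -9.53522391e-04  2.84100278e+00]
[257.13633566 222.28900085] foot [248.44725219 246.45272075]
217 182
```

View pics/w5.png

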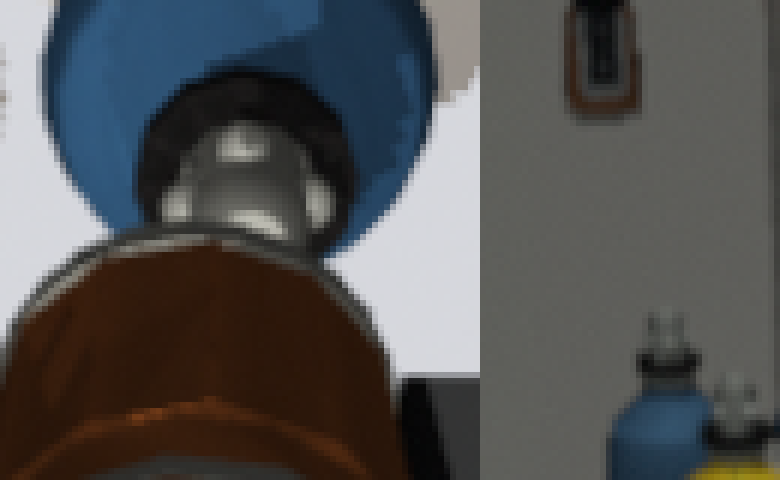

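In the crop, the tip peeks over the cap's foot with its top edge at about row 207 and its centre near column 258. In the scene half, the cap axis is at about x=603 with its foot at row 113, and the tip is at (665,318).

Run:
```python
from h import *
import pickle
from scipy.spatial.transform import Rotation as R
a=pickle.load(open('w5.pkl','rb'));w=a['wrist'];s=a['scene']
print(cast(w,259,222.8,152))
p=np.array([525.5,151.5,259.2])
print('scene cap pred',proj(s,p-[0,0,11]),'meas',195+123/6-.5)
for t in([551,151,152],[551.5,152.4,152]): print('tip pred',proj(s,t),'meas',195+185/6-.5,90+318/6)
Rt=R.from_euler('xyz',[-3.141,-.001,2.841])
print(Rt.inv().apply(np.array([551.2,152,259.2])-p))
```

```text
[551.87648459 152.31328746 152.        ]
scene cap pred [215.89641387 108.77968155] meas 215.0
tip pred [226.32396914 141.20434832] meas 225.33333333333334 143.0
tip pred [226.32438713 141.05907126] meas 225.33333333333334 143.0
[-24.39958696   8.0869836   -0.02919238]
```

Request:
drive_tool([
  [[0,-1.2,0.4,0,0,0,0],[0,-1.25,0.4,0,0,0,0],[0,0,0,2,0,0,0],[0,0,0,3,0,0,0],[0,0,0,2.7,0,0,0],[0,0,0,1,0,0,0],[0,0,0,0,0,0,0],[0,0,0,0,0,0,0]],
])

```text
time_s: 7.7
ee_pos: [552.8, 153.1, 173.6]
tool_rot: [3.141, 0.001, 2.842]
force: [-0.7, 0.9, -0.5]
width: 0.38
grasp_force: 59.6
```

Run:
```python
from rig import robot, snapshot
from h import *
s=snapshot('scene');st=robot.get_state();p=st['ee_pos'];print(p,st['tool_rot'],st['force'])
print('mouth',proj(s,p-[0,0,11]),proj(s,[551.3,152,152]))
i=cv2.resize(s['image'][110:200,195:265],(560,600) if 0 else (466,600),interpolation=3)
cv2.imwrite('pics/w6.png',i[:,:,::-1])
```

```text
[553.11507544 153.22078646 174.08878878] [3.14019500e+00 2.01427240e-03 2.84184114e+00] [-0.05932887 -0.44940973 -0.5194752 ]
mouth [226.56927445 137.22765836] [226.30574701 141.10299716]
```

View pics/w6.png

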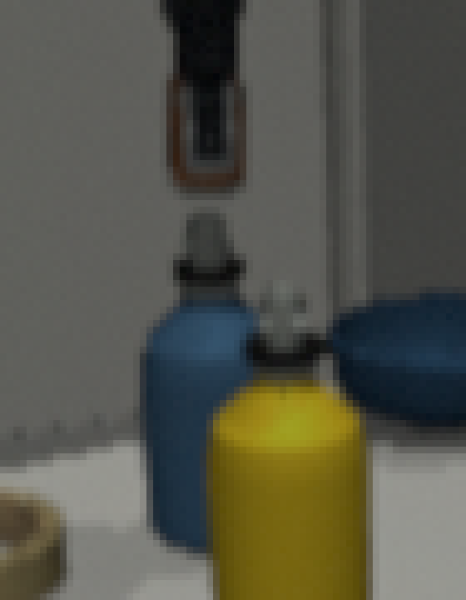

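The scene crop shows the cap (axis x≈207) right above the neck (x≈208), with a small gap. I'll make a small correction and then go slowly down.

Request:
drive_tool([
  [[0,0.1,-0.1,0,0,0,0],[0,0,0,0.4,0,0,0],[0,0,0,0.4,0,0,0],[0,0,0,0.4,0,0,0],[0,0,0,0.3,0,0,0],[0,0,0,0.2,0,0,0],[0,0,0,0,0,0,0],[0,0,0,0,0,0,0]],
])

```text
time_s: 8.55
ee_pos: [550.7, 152.2, 155.5]
tool_rot: [-3.142, -0.0, 2.842]
force: [-0.1, 0.3, -0.7]
width: 0.374
grasp_force: 59.6
```

Request:
drive_tool([
  [[0,0,0,0.2,0,0,0],[0,0,0,0.2,0,0,0],[0,0,0,0.1,0,0,0],[0,0,0,0,0,0,0],[0,0,0,0,0,0,0]],
])

```text
time_s: 9.05
ee_pos: [550.6, 152.0, 150.7]
tool_rot: [-3.141, -0.0, 2.842]
force: [-1.1, -1.0, 0.8]
width: 0.377
grasp_force: 59.9
```

Request:
drive_tool([
  [[0,0,0,0.2,0,0,0],[0,0,0,0.1,0,0,0],[0,0,0,0,0,0,0]],
])

```text
time_s: 9.35
ee_pos: [551.0, 151.9, 148.4]
tool_rot: [3.142, 0.001, 2.842]
force: [-2.6, -1.3, 6.3]
width: 0.375
grasp_force: 60.3
```

Request:
drive_tool([
  [[0,0,0,0.2,0,0,0],[0,0,0,0.1,0,0,0],[0,0,0,0,0,0,0]],
])

```text
time_s: 9.65
ee_pos: [550.5, 151.8, 144.4]
tool_rot: [-3.141, -0.0, 2.842]
force: [-1.2, -2.1, 0.5]
width: 0.371
grasp_force: 59.7
```

Request:
drive_tool([
  [[0,0,0,0.2,0,0,0],[0,0,0,0.1,0,0,0],[0,0,0,0,0,0,0]],
])

```text
time_s: 9.95
ee_pos: [550.1, 152.1, 140.7]
tool_rot: [-3.141, -0.001, 2.842]
force: [-0.0, -0.6, -4.0]
width: 0.372
grasp_force: 59.9
```

Request:
drive_tool([
  [[0,0,0,0.1,0,0,0],[0,0,0,0.1,0,0,0],[0,0,0,0.1,0,0,0],[0,0,0,0.1,0,0,0],[0,0,0,0,0,0,0]],
])

```text
time_s: 10.45
ee_pos: [551.0, 152.5, 138.1]
tool_rot: [3.141, 0.001, 2.842]
force: [-1.5, -1.0, 3.6]
width: 0.373
grasp_force: 60.5
```

Request:
drive_tool([
  [[0,0,0,0.1,0,0,0],[0,0,0,0.1,0,0,0],[0,0,0,0,0,0,0],[0,0,0,0,0,0,0]],
])

```text
time_s: 10.85
ee_pos: [551.1, 152.5, 136.4]
tool_rot: [3.141, 0.001, 2.842]
force: [-1.4, -1.0, 6.7]
width: 0.37
grasp_force: 60.9
```

Request:
drive_tool([
  [[0,0,0,0.07,0,0,0],[0,0,0,0,0,0,0],[0,0,0,0,0,0,0],[0,0,0,0,0,0,0],[0,0,0,0,0,0,0],[0,0,0,0,0,0,0],[0,0,0,0,0,0,0],[0,0,0,0,0,0,0]],
])

```text
time_s: 11.65
ee_pos: [551.1, 152.5, 135.9]
tool_rot: [3.141, 0.001, 2.842]
force: [-1.5, -1.0, 8.0]
width: 0.371
grasp_force: 61.0
```

Run:
```python
from rig import robot
f=robot.get_state();print(f['force'],f['ee_pos'],f['tool_rot'],f['grasp_force'])
if f['force'][2]>6 and f['grasp_force']>20: print(robot.sign_off())
```

```text
[-1.52368256 -0.95904774  7.9879018 ] [551.12230316 152.48060239 135.93435777] [3.14079018e+00 9.61666886e-04 2.84187284e+00] 61.01646542432718
the job is handed in; nothing more can be done
None
```

The cap clicked onto the open bottle and I handed the job in at about 11.7 s, still gripping the cap and pressing it down with about 8 N; going by that force the seal is squeezed roughly 3 mm, but I got no verdict back.

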